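# Make up the titration set and the balance-check set

## Task

Make up two sets from the stock on the lab bench. In the three-compartment tray stand the tall amber bottle in the middle compartment, the open white beaker in one end compartment and the squat amber jar in the other, either way round; in the two-compartment tray stand the larger steel weight and the lidded porcelain crucible, one in each compartment, either way round. All of them are to stand upright on the tray floors, and the smaller weight and the roll of tape stay where they are.

Things in the scene. Friction and masses are not known exactly. Their poses are not given: they have to be found in the camera images.
- bottle_center (a point): Tall brown (amber) glass reagent bottle with a paper label and a white screw cap, standing upright. 88 mm high; body a cylinder 42 mm in diameter up to 60 mm, cap 29 mm in diameter from 70 mm up. About 0.14 kg. The point is on its axis, half-way up; z is its axis, up.
- jar_center (a point): Squat brown (amber) glass jar with a wide gold-lacquered metal lid, standing upright. 60 mm high, 54 mm in diameter (lid 55 mm, from 43 mm up). About 0.16 kg. The point is on its axis, half-way up; z is its axis, up.
- beaker_center (a point): Open white plastic beaker, standing upright, straight sides. 64 mm high, 50 mm in outer diameter, wall 3 mm. About 0.05 kg. The point is on its axis, half-way up; z is its axis, up.
- weight_large_center (a point): The larger of two plain steel balance weights with a knob on top. 64 mm high; body a cylinder 40 mm in diameter up to 46 mm, knob 28 mm in diameter at the top. About 0.5 kg. The point is on its axis, half-way up; z is its axis, up.
- crucible_center (a point): White porcelain crucible with a fixed lid and a small knob, standing upright. 62 mm high with the knob; body 43 mm in diameter up to 46 mm, lid rim 47 mm in diameter from 46 to 50 mm, knob 16 mm in diameter. About 0.09 kg. The point is on its axis, half-way up; z is its axis, up.
- weight_small_center (a point): The smaller steel balance weight, same form: 36 mm high, 24 mm in diameter. Stays in the stock. The point is on its axis, half-way up; z is its axis, up.
- tray_three: Grey plastic tray with three compartments in a row, 232 mm long. Fixed, left or right of the stock, its row within 20 degrees of straight away from the robot. Origin at the centre of its underside, its own x along the row of compartments. 12 mm high, 80 mm wide outside, walls and floor 4 mm thick, dividers 11 mm high overall. Each compartment is 72 x 72 mm inside; their centres lie at x = -76, 0 and +76 mm, y = 0 in its frame.
- tray_two: Grey plastic tray with two compartments in a row, 156 mm long. Fixed, left or right of the stock, its row within 20 degrees of straight away from the robot. Origin at the centre of its underside, its own x along the row of compartments. 12 mm high, 80 mm wide outside, walls and floor 4 mm thick, dividers 11 mm high overall. Each compartment is 72 x 72 mm inside; their centres lie at x = -38 and +38 mm, y = 0 in its frame.
- tape_center (a point): Roll of white paper label tape lying flat among the stock: 62 mm outer diameter, 38 mm hole, 19 mm high. Stays where it is. The point is the centre of the roll, half-way up.
Not all that is in view belongs to the job. What is shaped like the part that bears beaker_center but blue, red or turquoise is not meant.

How it is judged (in metres and radians):
At the end, for the whole second after the job is handed in: The five things stand in their compartments as asked: within 20 mm of the centre along either tray axis, on the floor (height -4/+3 mm), within 0.1 rad of upright, at rest; smaller weight and tape roll within 20 mm of where they began (x of bottle_center in the frame of tray_three between -0.02 and 0.02 m and y of bottle_center in the frame of tray_three between -0.02 and 0.02 m and (((x of beaker_center in the frame of tray_three between 0.056 and 0.096 m and y of beaker_center in the frame of tray_three between -0.02 and 0.02 m) and (x of jar_center in the frame of tray_three between -0.096 and -0.056 m and y of jar_center in the frame of tray_three between -0.02 and 0.02 m)) or ((x of beaker_center in the frame of tray_three between -0.096 and -0.056 m and y of beaker_center in the frame of tray_three between -0.02 and 0.02 m) and (x of jar_center in the frame of tray_three between 0.056 and 0.096 m and y of jar_center in the frame of tray_three between -0.02 and 0.02 m))) and (((x of weight_large_center in the frame of tray_two between 0.018 and 0.058 m and y of weight_large_center in the frame of tray_two between -0.02 and 0.02 m) and (x of crucible_center in the frame of tray_two between -0.058 and -0.018 m and y of crucible_center in the frame of tray_two between -0.02 and 0.02 m)) or ((x of weight_large_center in the frame of tray_two between -0.058 and -0.018 m and y of weight_large_center in the frame of tray_two between -0.02 and 0.02 m) and (x of crucible_center in the frame of tray_two between 0.018 and 0.058 m and y of crucible_center in the frame of tray_two between -0.02 and 0.02 m))) and z of bottle_center in the frame of tray_three between 0.044 and 0.051 m and angle between each of bottle_center, jar_center, beaker_center, weight_large_center, crucible_center's own z axis and vertical below 0.1 rad and linear speed of each of bottle, jar, beaker, weight_large, crucible below 0.02 m/s and z of jar_center in the frame of tray_three between 0.03 and 0.037 m and z of beaker_center in the frame of tray_three between 0.032 and 0.039 m and z of weight_large_center in the frame of tray_two between 0.032 and 0.039 m and z of crucible_center in the frame of tray_two between 0.031 and 0.038 m and distance of each of weight_small_center, tape_center from where it was at the start of the episode below 0.02 m); the robot touches nothing.
It fails at once if the smaller weight is shifted by more than 20 mm (distance of weight_small_center from where it was at the start of the episode above 0.02 m).
It fails at once if the roll of tape is shifted by more than 20 mm (distance of tape_center from where it was at the start of the episode above 0.02 m).
It also fails if it takes over 128 s, if anything falls off the work surface, if the arm or the gripper's body presses on something with over 40 N, if the wrist force passes 120 N, or if a joint passes its speed limit or range.

## Robot

A 6-joint arm with a two-finger parallel gripper is mounted at the origin on the work surface. World frame = base frame: x ahead of the robot, y to its left, z up, the work surface at z = 0. Lengths are in mm, angles in degrees, forces in N, time in s.
With the tool pointing down it reaches from about 300 to 850 mm from the base axis. Payload 4.2 kg.
Tool frame: the origin (TCP) lies between the finger pads; the fingertips stand 8 mm ahead of it and the grasp point (between the pads) lies 11 mm behind it; x points along the fingers, y is the direction in which the jaws open and shut, and the axes are right-handed (so a half turn about x gives the same grasp; the last joint's range is limited). The gripper opens to 91 mm and grips with 3 to 60 N. Pads are 32 mm wide; open, the fingers measure 118 mm over their backs; the gripper's body (76 mm by 178 mm) begins 60 mm behind the grasp point.
Start: joints at [64.4, 18.312, 89.639, -0, 72.044, -1.146], TCP at [238.031, 523.434, 221.976] pointing down, gripper open.
Joint ranges: [-177.97, 177.97], [-48.28, 115.42], [12.27, 149.76], [-77.06, 257.06], [2.81, 150.46], [-146.56, 146.56]. Speed limits (degrees/s): [147.25, 147.25, 180, 180, 180, 180].

## Interface

Orientations are given as [roll, pitch, yaw] about the fixed x, y, z axes, in that order (R = Rz(yaw) Ry(pitch) Rx(roll)).
In Python, from workcell import env gives the robot as it stands.
- The arm moves only by the tool arm_command, never from a script. Its arguments are lists of equal length, an entry for each row: "slide": the shift along the tool's x, y, z in cm, a list of three; "turn": the turn, a rotation vector about the tool's x, y, z in rad, a list of three; "grip": the closure in counts, from 0 (fully open) to 255 (shut). A call has 1 to 20 rows; each row is the pose to reach, as a shift and turn from the pose commanded when the call began, along the tool's axes at that moment; what a row does not reach only later rows make up. A row lasts 1/12 s, in which the tool goes at most 41.7 mm and 7.16 degrees, less where a joint would pass 70% of its speed; a pose out of reach is approached as far as the arm can. A call with a gripper value outside its range is refused whole. The fingers move at their own pace and stop on an object; "newtons" is the grip in N (left out, the last holds). Time passes only in rows, so rows that repeat a pose let the fingers close. It gives the time, the measured TCP pose, the force and the opening at its end, in the units of the state.
- env.state(): the state, without advancing time (a new reading comes with each control period).
- env.grab_frame(name): name is "scene" or "side" or "wrist"; returns (picture, depth): 384x512x3 uint8, red, green, blue; 384x512 float32, mm along the optical axis (not along the pixel's ray), 0 where there is no reading.
- env.calibration(name): a dict with "K" (3x3 intrinsics, pixels), "k1" (the pictures are not rectified: a ray, as slopes to the right and down, at radius r is drawn at 1 + k1 r^2 times it, then the intrinsics apply), "camera_from_world" (4x4, takes a point from world to camera coordinates); the wrist camera has in their place "T_tool_cam" (4x4, takes a point from camera to tool coordinates, whose origin is the TCP and whose axes are the tool frame's). Camera axes: x right, y up, looking along -z (the intrinsics and any distortion apply to the point x, -y, -z); pixel columns grow to the right and rows downward; lengths in mm; the calibration is good to about 2 mm. A picture is of the moment at which its call begins: read the wrist's pose just before it. calibration takes no time and is no camera call.
- env.job_done(): hands the job in, once; it reports no verdict.
Trained networks look in the newest picture that a camera, given by its name, has taken for a name from the list of things; names that differ only in an ending like _2 or _b are one class to them, and where a whole thing is asked for, a point or a joint stands for the part that bears it (a point fixed in the world has none). Each returns a list of dicts, best first, with "p" (0 to 1); they miss things now and then, are a little off and sometimes report something else, mostly with a low value. They report only what shows in the picture. A call takes as long as a camera call. They do not tell look-alikes from the thing itself.
- env.search_frame(camera, label): "point" ([x, y, z] in mm, in world coordinates, good to about 4 mm: the middle of the surface that is visible of it).
The state is a dict: "time_s": time; "qpos": joint angles; "qvel": joint speeds; "effort": joint torques, N m; "ee_pos": TCP position; "ee_rot": TCP orientation; "force": force on the tool from outside, world axes, zero at the start; "torque": the same for the moment, N m; "gripper_width": finger opening in mm.
Only numpy, scipy, OpenCV 4.12 (cv2) and the standard library are available. Lean on these libraries where they do the work, as an engineer would, in place of code of your own. Each camera call takes 0.05 s, during which the arm holds its last target.

## Working session

There is one attempt and no reset: what is moved stays moved. The work goes in short steps, Python scripts to look and compute and a tool call to move; the robot and the scene stay as the last step left them, time stands still between calls to the robot, and variables do not carry over. Pictures are saved under pics/ and viewed, and the job is handed in when it is done.

Besides the shell and the picture viewer there is one more tool, called in YAML: its name, and indented under it one key for each argument. arm_command: Moves the arm, as the interface text tells. Its arguments: {"type":"object","properties":{"slide":{"type":"array","items":{"type":"array","items":{"type":"number"}}},"turn":{"type":"array","items":{"type":"array","items":{"type":"number"}}},"grip":{"type":"array","items":{"type":"number"}},"newtons":{"type":"number"}},"required":["slide","turn","grip"]}

```bash
ls; mkdir -p pics; python3 - <<'E'
from workcell import env
import cv2
print(env.state())
for n in ("scene","side","wrist"):
    p,d=env.grab_frame(n); cv2.imwrite(f"pics/{n}0.png",p[...,::-1]); 
    print(n,env.calibration(n))
E
```

```text
pics
{'time_s': 0.0, 'qpos': array([ 6.44002801e+01,  1.83510163e+01,  8.97072396e+01,  4.57067456e-04,
        7.20425686e+01, -1.14573931e+00]), 'qvel': array([ 0.02804141,  0.12591254, -0.02419834,  0.07836191, -0.02582778,
       -0.09126738]), 'effort': array([-6.97419200e-04, -4.12458873e+01, -2.31970274e+01,  7.26162409e-02,
        4.55393479e-02, -1.43136972e-04]), 'ee_pos': array([237.81077167, 522.97671026, 221.1208771 ]), 'ee_rot': array([ -91.39268247,   89.89917457, -115.84680437]), 'force': array([-0.36752522,  0.317121  , -0.53654146]), 'torque': array([ 0.01752018, -0.00727161,  0.00792092]), 'gripper_width': 91.20337027720936}
scene {'K': array([[423.88491169,   0.        , 249.89900172],
       [  0.        , 423.88491169, 190.07558697],
       [  0.        ,   0.        ,   1.        ]]), 'k1': -0.1377986782309056, 'camera_from_world': array([[-1.27632921e-01,  9.91663613e-01,  1.76950615e-02,
         9.95072440e+01],
       [-7.57984670e-01, -1.09032339e-01,  6.43095008e-01,
         4.02539237e+02],
       [ 6.39663253e-01,  6.86675089e-02,  7.65581933e-01,
   
[... 518 characters left out ...]
,  6.03229031e-01,  7.49458647e-01,
        -8.41170572e+02],
       [ 0.00000000e+00,  0.00000000e+00,  0.00000000e+00,
         1.00000000e+00]])}
wrist {'K': array([[343.12634779,   0.        , 254.05241949],
       [  0.        , 343.12634779, 190.81598484],
       [  0.        ,   0.        ,   1.        ]]), 'k1': -0.031964212389227864, 'T_tool_cam': array([[ 4.30595126e-04,  2.35318907e-01, -9.71918117e-01,
        -1.62891395e+02],
       [ 9.99999898e-01, -2.34447750e-04,  3.86272348e-04,
         7.28257625e-01],
       [-1.36966829e-04, -9.71918184e-01, -2.35318984e-01,
        -6.59385348e+01],
       [ 0.00000000e+00,  0.00000000e+00,  0.00000000e+00,
         1.00000000e+00]])}
```

View pics/scene0.png

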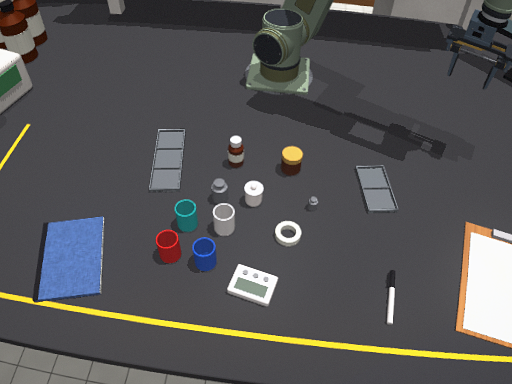

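View pics/side0.png

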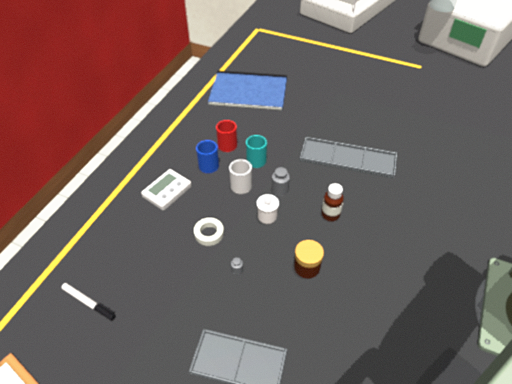

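```bash
cat > h.py <<'E'
import numpy as np, cv2
from workcell import env
from scipy.spatial.transform import Rotation as R
def Rt(s=None):
    s=s or env.state(); return R.from_euler('xyz',s['ee_rot'],degrees=True).as_matrix()
def cloud(name,d,s=None):
    c=env.calibration(name);K=c['K'];h,w=d.shape
    uv=np.stack(np.meshgrid(np.arange(w),np.arange(h)),-1).reshape(-1,1,2).astype(float)
    n=cv2.undistortPoints(uv,K,np.array([c['k1'],0,0,0.])).reshape(-1,2)
    z=d.reshape(-1); P=np.stack([n[:,0]*z,-n[:,1]*z,-z],1)
    if name=='wrist':
        T=np.eye(4);T[:3,:3]=Rt(s);T[:3,3]=s['ee_pos'];T=T@c['T_tool_cam']
    else: T=np.linalg.inv(c['camera_from_world'])
    return (P@T[:3,:3].T+T[:3,3]).reshape(h,w,3)
E
python3 - <<'E'
from h import *
np.set_printoptions(precision=1,suppress=True)
for n in("scene","side"):
  for l in "bottle_center jar_center beaker_center weight_large_center crucible_center weight_small_center tray_three tray_two tape_center".split():
    print(n,l,[(r['p'].__round__(2),np.array(r['point'])) for r in env.search_frame(n,l)])
E
```

```text
scene bottle_center [(0.78, array([455.8, -82.6,  56.9]))]
scene jar_center []
scene beaker_center [(0.92, array([ 764.8, -101.2,   37.9])), (0.8, array([ 758.1, -188.4,   36.5])), (0.71, array([669.1, -78.3,  38.6])), (0.68, array([ 675.3, -166.1,   43.9]))]
scene weight_large_center [(0.9, array([ 581.9, -104.3,   44. ]))]
scene crucible_center [(0.7, array([581.4, -19.6,  47.7]))]
scene weight_small_center [(0.42, array([572.2, 131.4,  22.3]))]
scene tray_three [(0.95, array([ 467.7, -273.1,    1.8]))]
scene tray_two [(0.96, array([486. , 301.2,   2.8]))]
scene tape_center [(0.91, array([671.9,  78. ,  20.8]))]
side bottle_center [(0.66, array([442.1, -67.2,  60.1]))]
side jar_center [(0.87, array([439.8,  82.7,  61.2]))]
side beaker_center [(0.93, array([ 748.8, -173.4,   45. ])), (0.82, array([656.8, -65.5,  41.2])), (0.59, array([760.1, -91.6,  40.8]))]
side weight_large_center [(0.59, array([571.3, -88.6,  45.3]))]
side crucible_center [(0.91, array([563.4,  -7.2,  49.3])), (0.5, array([487.7, 295.9,   8.2]))]
side weight_small_center [(0.46, array([560.8, 141.7,  24.8]))]
side tray_three [(0.71, array([ 452. , -274.3,    1. ]))]
side tray_two [(0.63, array([484. , 297.7,   5.1]))]
side tape_center [(0.61, array([657.6,  76.6,  16.2])), (0.4, array([566.6, -92.1,  44.9]))]
```

```bash
cat > m.py <<'E'
from h import *
from scipy.optimize import least_squares
np.set_printoptions(precision=1,suppress=True)
objs=dict(bottle=((450,-74),21,5,58),jar=((440,80),27,5,42),beaker=((663,-72),25,5,60),wl=((577,-96),20,5,44),cru=((572,-13),21.5,5,44),ws=((566,136),12,5,20),tape=((665,77),31,4,17))
tops=dict(bottle=(14.5,75,95),jar=(27.5,55,66),beaker=(25,60,68),wl=(14,56,70),cru=(23.5,47,55),ws=(8,30,40),tape=(31,15,24))
for n in("scene","side"):
    p,d=env.grab_frame(n);P=cloud(n,d)
    fl=P[(abs(P[...,0]-500)<100)&(abs(P[...,1]-190)<30)]; print(n,'floor',np.median(fl[:,2]),fl[:,2].std())
    for k,(c,r,z0,z1) in objs.items():
        D=np.hypot(P[...,0]-c[0],P[...,1]-c[1]); Q=P[(D<r+16)&(d>0)]
        S=Q[(Q[:,2]>z0)&(Q[:,2]<z1)]
        f=least_squares(lambda v:np.hypot(S[:,0]-v[0],S[:,1]-v[1])-r,c,loss='soft_l1') if len(S)>5 else None
        t=tops[k];T=Q[(Q[:,2]>t[1])&(Q[:,2]<t[2])]
        tc=cv2.minEnclosingCircle(T[:,:2].astype(np.float32)) if len(T)>3 else None
        print(n,k,len(S),f.x if f else None,'res',abs(f.fun).mean() if f else 0,'| top',len(T),tc, T[:,:2].mean(0),'zmax',np.percentile(Q[:,2],98))
    for k,c in(('three',(460,-273)),('two',(485,299))):
        m=(abs(P[...,0]-c[0])<150)&(abs(P[...,1]-c[1])<80)
        hsv=p.astype(int).sum(2)
        g=m&(hsv>180)
        Q=P[g]
        r=cv2.minAreaRect(Q[:,:2].astype(np.float32)); print(n,k,len(Q),r,Q.mean(0))
        q=P[m&(P[...,2]>7)&(P[...,2]<16)]
        if len(q)>3: print('  rim',len(q),cv2.minAreaRect(q[:,:2].astype(np.float32)))
E
python3 m.py
```

```text
scene floor -1.0448221038119527 1.671805309688731
scene bottle 213 [441.9 -84.3] res 1.110688080014224 | top 98 ((444.23504638671875, -84.14010620117188), 15.203269004821777) [446.3 -84. ] zmax 87.89326198964628
scene jar 186 [442.4  66.8] res 0.9072235600528931 | top 249 ((444.4441833496094, 67.28433990478516), 28.616310119628906) [445.1  67.1] zmax 60.90599985361596
scene beaker 479 [662.8 -79.3] res 1.7643317963544232 | top 83 ((662.302490234375, -79.57899475097656), 25.402515411376953) [662.5 -78.6] zmax 63.49130744662453
scene wl 169 [ 572.7 -106.2] res 0.9169204370694165 | top 83 ((574.0045166015625, -105.60172271728516), 13.832165718078613) [ 575.2 -105.8] zmax 63.00620138752803
scene cru 152 [567.9 -20.3] res 0.8007106935003705 | top 170 ((569.470458984375, -19.351367950439453), 23.746313095092773) [570.8 -20.6] zmax 57.95831359921686
scene ws 36 [569.5 130.4] res 0.6585971962674295 | top 30 ((571.2312622070312, 130.5142364501953), 8.067934036254883) [571.3 130.4] zmax 34.76386100437451
scene tape 171 [665.3  76.2] res 5.576890473188708 | top 280 ((664.4910278320312, 74.65614
[... 1530 characters left out ...]
367) [568.3 133.3] zmax 34.91195613298398
side tape 280 [663.   77.3] res 5.43124472224251 | top 332 ((663.007568359375, 78.45658874511719), 32.121307373046875) [662.7  78.3] zmax 19.57700049705594
side three 5392 ((459.9488525390625, -272.9761962890625), (299.90350341796875, 159.9656982421875), 0.005599732510745525) [ 454.4 -266.8    1. ]
  rim 484 ((456.3285217285156, -268.76708984375), (232.7729949951172, 86.65340423583984), 9.579952239990234)
side two 10752 ((485.0042724609375, 298.98077392578125), (299.9735412597656, 159.94908142089844), 0.01418508030474186) [505.9 286.4   0.5]
  rim 628 ((483.9592590332031, 300.8689880371094), (156.1992950439453, 80.68450927734375), 10.268058776855469)
```

```bash
python3 -c "
import cv2
a=cv2.imread('pics/scene0.png')
cv2.imwrite('pics/t1.png',cv2.resize(a[110:260,130:420],None,fx=2.7,fy=2.7,interpolation=cv2.INTER_CUBIC))"
```

```text
(no output)
```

View pics/t1.png

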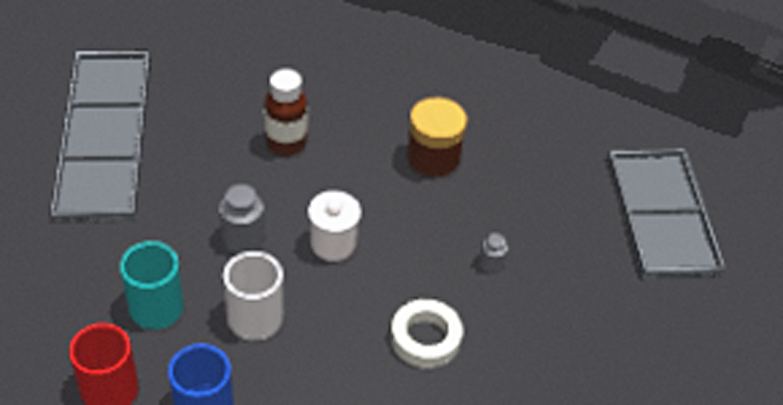

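```bash
cat >> m.py <<'E'
print('---')
s=env.state();M=Rt(s);print(M,s['ee_pos'],s['qpos'],s['time_s'])
for n in("scene","side"):
    p,d=env.grab_frame(n);P=cloud(n,d)
    for k,c in(('three',(457.3,-269.7)),('two',(485,299.3))):
        m=(abs(P[...,0]-c[0])<130)&(abs(P[...,1]-c[1])<65)&(P[...,2]>7)&(P[...,2]<16)
        q=P[m][:,:2]; w,v=np.linalg.eigh(np.cov(q.T)); v=v[:,1]*np.sign(v[0,1]); print(n,k,np.degrees(np.arctan2(v[1],v[0])))
    for c in((670,-165),(758,-185),(765,-97)):
        D=np.hypot(P[...,0]-c[0],P[...,1]-c[1]);T=P[(D<40)&(P[...,2]>55)]; print('decoy',cv2.minEnclosingCircle(T[:,:2].astype(np.float32)))
E
python3 m.py|sed -n '/---/,$p'
```

```text
---
[[ 0.   0.4  0.9]
 [ 0.   0.9 -0.4]
 [-1.   0.  -0. ]] [238.  523.5 222. ] [64.4 18.3 89.6  0.  72.  -1.1] 1.25
scene three 10.429092669073917
scene two 10.054975932125382
decoy ((662.8084716796875, -167.611572265625), 25.403167724609375)
decoy ((753.4528198242188, -190.4119873046875), 25.949321746826172)
decoy ((761.63134765625, -104.9007797241211), 25.639545440673828)
side three 9.5607965401785
side two 23.28690180186013
decoy ((663.7911376953125, -167.56634521484375), 26.99032974243164)
decoy ((753.24609375, -188.7879638671875), 27.16029930114746)
decoy ((762.3143920898438, -103.59501647949219), 26.247209548950195)
```

```bash
python3 - <<'E'
from h import *
M=Rt();phi=np.arctan2(M[1,1],M[0,1]);print(np.degrees(phi), phi-np.pi/2)
# ideal commanded frame
for phi in(phi,):
    A=np.array([[0,np.cos(phi),np.sin(phi)],[0,np.sin(phi),-np.cos(phi)],[-1,0,0]])
    print(A.T@(np.array([442,-83,150])-np.array([238.031,523.434,221.976]))/10)
E
```

```text
65.54714749058164 -0.4267827877939081
[  7.1976     -46.76063996  43.67033368]
```

arm_command:
  slide:
    - [7.2, -46.8, 43.7]
    - [7.2, -46.8, 43.7]
    - [7.2, -46.8, 43.7]
    - [7.2, -46.8, 43.7]
    - [7.2, -46.8, 43.7]
    - [7.2, -46.8, 43.7]
    - [7.2, -46.8, 43.7]
    - [7.2, -46.8, 43.7]
    - [7.2, -46.8, 43.7]
    - [7.2, -46.8, 43.7]
    - [7.2, -46.8, 43.7]
    - [7.2, -46.8, 43.7]
    - [7.2, -46.8, 43.7]
    - [7.2, -46.8, 43.7]
    - [7.2, -46.8, 43.7]
    - [7.2, -46.8, 43.7]
    - [7.2, -46.8, 43.7]
    - [7.2, -46.8, 43.7]
    - [7.2, -46.8, 43.7]
    - [7.2, -46.8, 43.7]
  turn:
    - [-0.427, 0, 0]
    - [-0.427, 0, 0]
    - [-0.427, 0, 0]
    - [-0.427, 0, 0]
    - [-0.427, 0, 0]
    - [-0.427, 0, 0]
    - [-0.427, 0, 0]
    - [-0.427, 0, 0]
    - [-0.427, 0, 0]
    - [-0.427, 0, 0]
    - [-0.427, 0, 0]
    - [-0.427, 0, 0]
    - [-0.427, 0, 0]
    - [-0.427, 0, 0]
    - [-0.427, 0, 0]
    - [-0.427, 0, 0]
    - [-0.427, 0, 0]
    - [-0.427, 0, 0]
    - [-0.427, 0, 0]
    - [-0.427, 0, 0]
  grip: [0, 0, 0, 0, 0, 0, 0, 0, 0, 0, 0, 0, 0, 0, 0, 0, 0, 0, 0, 0]
  newtons: 35

```text
time_s: 3.02
ee_pos: [441.7, -82.4, 150.0]
ee_rot: [106.1, 90.0, 106.1]
force: [0.1, 0.2, 0.8]
gripper_width: 91.5
```

```bash
python3 - <<'E'
from h import *
print(Rt().round(3),env.state()['ee_pos'])
s=env.state();p,d=env.grab_frame('wrist');cv2.imwrite('pics/w1.png',p[...,::-1]);P=cloud('wrist',d,s)
T=P[(P[...,2]>82)&(P[...,2]<95)&(d>0)&(np.hypot(P[...,0]-442,P[...,1]+83)<30)];print(len(T),cv2.minEnclosingCircle(T[:,:2].astype(np.float32)))
for c in((567.5,-19.3,47,55),(572.7,-105,56,70)):
  T=P[(P[...,2]>c[2])&(P[...,2]<c[3])&(d>0)&(np.hypot(P[...,0]-c[0],P[...,1]-c[1])<30)];print(len(T),cv2.minEnclosingCircle(T[:,:2].astype(np.float32)) if len(T) else 0)
E
```

```text
[[-0.    -0.002  1.   ]
 [ 0.     1.     0.002]
 [-1.     0.    -0.   ]] [441.69289174 -82.3895466  150.04989883]
1348 ((440.22442626953125, -81.77632141113281), 14.48423957824707)
0 0
0 0
```

View pics/w1.png

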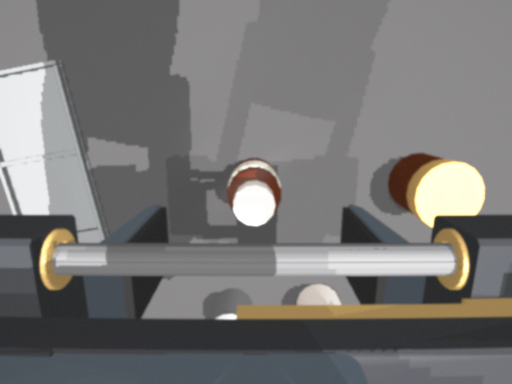

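arm_command:
  slide:
    - [4, 0, 0]
    - [8, 0, 0]
    - [10.5, 0, 0]
    - [12.3, 0, 0]
    - [12.3, 0, 0]
    - [12.3, 0, 0]
    - [12.3, 0, 0]
    - [12.3, 0, 0]
    - [12.3, 0, 0]
    - [12.3, 0, 0]
    - [12.3, 0, 0]
    - [12.3, 0, 0]
    - [12.3, 0, 0]
    - [12.3, 0, 0]
  turn:
    - [0, 0, 0]
    - [0, 0, 0]
    - [0, 0, 0]
    - [0, 0, 0]
    - [0, 0, 0]
    - [0, 0, 0]
    - [0, 0, 0]
    - [0, 0, 0]
    - [0, 0, 0]
    - [0, 0, 0]
    - [0, 0, 0]
    - [0, 0, 0]
    - [0, 0, 0]
    - [0, 0, 0]
  grip: [0, 0, 0, 0, 0, 255, 255, 255, 255, 255, 255, 255, 255, 255]
  newtons: 30

```text
time_s: 4.23
ee_pos: [442.2, -83.4, 27.2]
ee_rot: [38.4, 90.0, 38.4]
force: [-1.3, 0.4, 2.4]
gripper_width: 41.4
```

arm_command:
  slide:
    - [-2, 0, 0]
    - [-5, 0, 0]
    - [-9, 0, 0]
    - [-11, 0, 0]
    - [-11.5, -1.5, 0.1]
    - [-11.5, -4, 0.3]
    - [-11.5, -7, 0.6]
    - [-11.5, -10.5, 0.9]
    - [-11.5, -14, 1.2]
    - [-11.5, -17, 1.4]
    - [-11.5, -18.6, 1.5]
    - [-11, -18.6, 1.5]
    - [-9, -18.6, 1.5]
    - [-6, -18.6, 1.5]
    - [-3, -18.6, 1.5]
    - [-1.2, -18.6, 1.5]
    - [-0.6, -18.6, 1.5]
    - [-0.6, -18.6, 1.5]
  turn:
    - [0, 0, 0]
    - [0, 0, 0]
    - [0, 0, 0]
    - [0, 0, 0]
    - [0, 0, 0]
    - [0, 0, 0]
    - [0, 0, 0]
    - [0, 0, 0]
    - [0, 0, 0]
    - [0, 0, 0]
    - [0, 0, 0]
    - [0, 0, 0]
    - [0, 0, 0]
    - [0, 0, 0]
    - [0, 0, 0]
    - [0, 0, 0]
    - [0, 0, 0]
    - [0, 0, 0]
  grip: [255, 255, 255, 255, 255, 255, 255, 255, 255, 255, 255, 255, 255, 255, 255, 255, 255, 255]

```text
time_s: 5.73
ee_pos: [455.8, -267.9, 32.1]
ee_rot: [144.4, 89.8, 144.4]
force: [0.6, -0.5, -1.0]
gripper_width: 41.3
```

arm_command:
  slide:
    - [0.1, 0, 0]
    - [0.1, 0, 0]
    - [0.1, 0, 0]
    - [0.1, 0, 0]
    - [0.1, 0, 0]
    - [0.1, 0, 0]
    - [0.1, 0, 0]
    - [0.1, 0, 0]
    - [0, 0, 0]
    - [-4, 0, 0]
    - [-8, 0, 0]
    - [-12, 0, 0]
    - [-12, 0, 0]
  turn:
    - [0, 0, 0]
    - [0, 0, 0]
    - [0, 0, 0]
    - [0, 0, 0]
    - [0, 0, 0]
    - [0, 0, 0]
    - [0, 0, 0]
    - [0, 0, 0]
    - [0, 0, 0]
    - [0, 0, 0]
    - [0, 0, 0]
    - [0, 0, 0]
    - [0, 0, 0]
  grip: [255, 255, 0, 0, 0, 0, 0, 0, 0, 0, 0, 0, 0]

```text
time_s: 6.82
ee_pos: [461.3, -272.1, 160.8]
ee_rot: [-31.5, 89.1, -31.5]
force: [0.5, -0.6, -0.5]
gripper_width: 91.1
```

```bash
python3 - <<'E'
from h import *
s=env.state();print(s['ee_pos'],s['gripper_width'],s['force']);p,d=env.grab_frame('wrist');cv2.imwrite('pics/w2.png',p[...,::-1]);P=cloud('wrist',d,s)
T=P[(P[...,2]>82)&(P[...,2]<100)&(d>0)&(np.hypot(P[...,0]-457,P[...,1]+270)<30)];print(len(T),cv2.minEnclosingCircle(T[:,:2].astype(np.float32)),T[:,2].mean())
E
```

```text
[ 461.30851177 -272.07137422  160.78795365] 91.13887370222905 [ 0.54596834 -0.610968   -0.52528993]
1328 ((455.6017761230469, -268.1098937988281), 14.521164894104004) 91.60325698090718
```

View pics/w2.png

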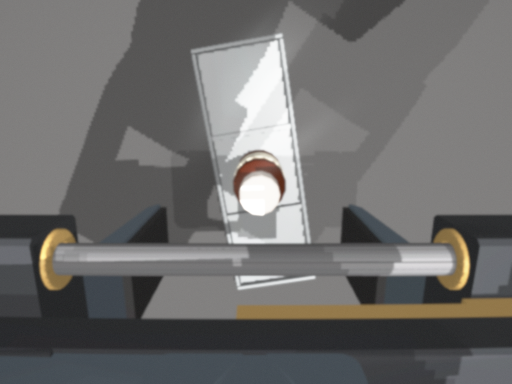

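arm_command:
  slide:
    - [0, 2.5, -0.1]
    - [0, 6, -0.3]
    - [0, 10, -0.5]
    - [0, 14, -0.7]
    - [0, 18, -0.9]
    - [0, 22, -1.1]
    - [0, 26, -1.3]
    - [0, 30, -1.4]
    - [0, 32.5, -1.5]
    - [0, 33.7, -1.5]
    - [0, 33.7, -1.5]
    - [0, 33.7, -1.5]
    - [0, 33.7, -1.5]
  turn:
    - [0, 0, 0]
    - [0, 0, 0]
    - [0, 0, 0]
    - [0, 0, 0]
    - [0, 0, 0]
    - [0, 0, 0]
    - [0, 0, 0]
    - [0, 0, 0]
    - [0, 0, 0]
    - [0, 0, 0]
    - [0, 0, 0]
    - [0, 0, 0]
    - [0, 0, 0]
  grip: [0, 0, 0, 0, 0, 0, 0, 0, 0, 0, 0, 0, 0]

```text
time_s: 7.95
ee_pos: [441.6, 66.8, 152.3]
ee_rot: [-160.4, 89.9, -160.4]
force: [-0.6, 0.7, 0.5]
gripper_width: 91.4
```

```bash
python3 - <<'E'
from h import *
s=env.state();print(s['ee_pos'],s['gripper_width'],Rt(s).round(3));p,d=env.grab_frame('wrist');P=cloud('wrist',d,s)
T=P[(P[...,2]>52)&(P[...,2]<70)&(d>0)&(np.hypot(P[...,0]-442,P[...,1]-69)<35)];print(len(T),cv2.minEnclosingCircle(T[:,:2].astype(np.float32)),T[:,2].mean())
E
```

```text
[441.61843299  66.84882709 152.29768055] 91.44916773205041 [[-0.001  0.     1.   ]
 [-0.001  1.    -0.   ]
 [-1.    -0.001 -0.001]]
3838 ((441.1006774902344, 69.50755310058594), 27.397201538085938) 59.93006249700437
```

arm_command:
  slide:
    - [4, 0.2, 0]
    - [8, 0.2, 0]
    - [11, 0.2, 0]
    - [13, 0.2, 0]
    - [13.1, 0.2, 0]
    - [13.1, 0.2, 0]
    - [13.1, 0.2, 0]
    - [13.1, 0.2, 0]
    - [13.1, 0.2, 0]
    - [13.1, 0.2, 0]
    - [13.1, 0.2, 0]
    - [13.1, 0.2, 0]
    - [13.1, 0.2, 0]
  turn:
    - [0, 0, 0]
    - [0, 0, 0]
    - [0, 0, 0]
    - [0, 0, 0]
    - [0, 0, 0]
    - [0, 0, 0]
    - [0, 0, 0]
    - [0, 0, 0]
    - [0, 0, 0]
    - [0, 0, 0]
    - [0, 0, 0]
    - [0, 0, 0]
    - [0, 0, 0]
  grip: [0, 0, 0, 0, 0, 255, 255, 255, 255, 255, 255, 255, 255]

```text
time_s: 9.08
ee_pos: [442.6, 69.5, 22.8]
ee_rot: [0.7, 89.9, 0.7]
force: [0.4, -0.5, 7.8]
gripper_width: 54.2
```

arm_command:
  slide:
    - [-2, 0, 0]
    - [-5, 0, 0]
    - [-9, 0, 0]
    - [-12, 0, 0]
    - [-13, -2, -0.5]
    - [-13, -5, -1.5]
    - [-13, -9, -2.5]
    - [-13, -13, -3.5]
    - [-13, -17, -4.5]
    - [-13, -21, -5.5]
    - [-13, -25, -6]
    - [-13, -29, -6]
    - [-13, -32.5, -6]
    - [-13, -34.6, -6]
    - [-13, -35.2, -6]
    - [-13, -35.2, -6]
  turn:
    - [0, 0, 0]
    - [0, 0, 0]
    - [0, 0, 0]
    - [0, 0, 0]
    - [0, 0, 0]
    - [0, 0, 0]
    - [0, 0, 0]
    - [0, 0, 0]
    - [0, 0, 0]
    - [0, 0, 0]
    - [0, 0, 0]
    - [0, 0, 0]
    - [0, 0, 0]
    - [0, 0, 0]
    - [0, 0, 0]
    - [0, 0, 0]
  grip: [255, 255, 255, 255, 255, 255, 255, 255, 255, 255, 255, 255, 255, 255, 255, 255]

```text
time_s: 10.42
ee_pos: [381.8, -283.4, 151.5]
ee_rot: [123.3, 90.0, 123.1]
force: [-0.3, 0.6, -0.9]
gripper_width: 54.4
```

arm_command:
  slide:
    - [3.5, 0, 0]
    - [7.5, 0, 0]
    - [10.5, 0, 0]
    - [12, 0, 0]
    - [12.5, 0, 0]
    - [12.5, 0, 0]
    - [12.5, 0, 0]
  turn:
    - [0, 0, 0]
    - [0, 0, 0]
    - [0, 0, 0]
    - [0, 0, 0]
    - [0, 0, 0]
    - [0, 0, 0]
    - [0, 0, 0]
  grip: [255, 255, 255, 255, 255, 255, 255]

```text
time_s: 11.0
ee_pos: [382.2, -280.8, 27.2]
ee_rot: [104.1, 90.0, 104.2]
force: [0.7, 0.3, -1.0]
gripper_width: 54.2
```

arm_command:
  slide:
    - [0.1, 0, 0]
    - [0.2, 0, 0]
    - [0.2, 0, 0]
    - [0.2, 0, 0]
    - [0.2, 0, 0]
    - [0.2, 0, 0]
    - [0.2, 0, 0]
    - [0.2, 0, 0]
    - [-4, 0, 0]
    - [-8, 0, 0]
    - [-12, 0, 0]
    - [-12.5, 0, 0]
    - [-12.5, 0, 0]
  turn:
    - [0, 0, 0]
    - [0, 0, 0]
    - [0, 0, 0]
    - [0, 0, 0]
    - [0, 0, 0]
    - [0, 0, 0]
    - [0, 0, 0]
    - [0, 0, 0]
    - [0, 0, 0]
    - [0, 0, 0]
    - [0, 0, 0]
    - [0, 0, 0]
    - [0, 0, 0]
  grip: [255, 255, 255, 0, 0, 0, 0, 0, 0, 0, 0, 0, 0]

```text
time_s: 12.08
ee_pos: [383.6, -283.7, 154.6]
ee_rot: [-37.5, 89.6, -37.5]
force: [-0.9, -0.3, -0.4]
gripper_width: 91.1
```

```bash
python3 - <<'E'
from h import *
s=env.state();print(s['ee_pos'],s['gripper_width'],Rt(s).round(3));p,d=env.grab_frame('wrist');P=cloud('wrist',d,s);cv2.imwrite('pics/w3.png',p[...,::-1])
T=P[(P[...,2]>52)&(P[...,2]<75)&(d>0)&(np.hypot(P[...,0]-382,P[...,1]+282)<35)];print(len(T),cv2.minEnclosingCircle(T[:,:2].astype(np.float32)),T[:,2].mean())
E
```

```text
[ 383.5951619  -283.67684066  154.56992564] 91.14060142312618 [[ 0.005 -0.     1.   ]
 [-0.004  1.     0.   ]
 [-1.    -0.004  0.005]]
3928 ((381.1106872558594, -280.57281494140625), 27.591894149780273) 63.821975634071535
```

View pics/w3.png

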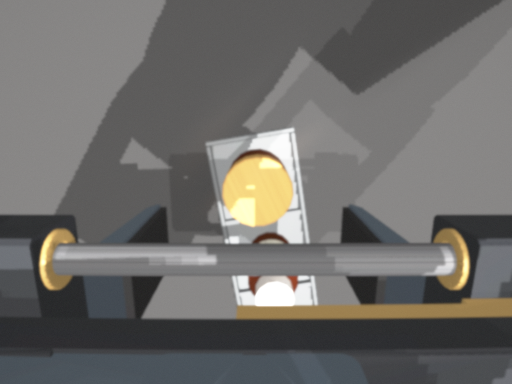

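arm_command:
  slide:
    - [0, 1.5, 2]
    - [0, 3.5, 4.8]
    - [0, 5.9, 8.1]
    - [0, 8.3, 11.4]
    - [0, 10.7, 14.7]
    - [0, 13.1, 18]
    - [0, 15.5, 21.3]
    - [0, 17.9, 24.5]
    - [0, 19.6, 26.9]
    - [0, 20.4, 27.9]
    - [0, 20.4, 27.9]
    - [0, 20.4, 27.9]
    - [0, 20.4, 27.9]
    - [0, 20.4, 27.9]
  turn:
    - [0, 0, 0]
    - [0, 0, 0]
    - [0, 0, 0]
    - [0, 0, 0]
    - [0, 0, 0]
    - [0, 0, 0]
    - [0, 0, 0]
    - [0, 0, 0]
    - [0, 0, 0]
    - [0, 0, 0]
    - [0, 0, 0]
    - [0, 0, 0]
    - [0, 0, 0]
    - [0, 0, 0]
  grip: [55, 55, 55, 55, 55, 55, 55, 55, 55, 55, 55, 55, 55, 55]

```text
time_s: 13.3
ee_pos: [659.6, -79.7, 151.6]
ee_rot: [-177.3, 89.9, -177.3]
force: [0.2, 0.3, -0.4]
gripper_width: 71.6
```

```bash
python3 - <<'E'
from h import *
s=env.state();print(s['ee_pos'],s['gripper_width'],Rt(s).round(3));p,d=env.grab_frame('wrist');P=cloud('wrist',d,s);cv2.imwrite('pics/w4.png',p[...,::-1])
T=P[(P[...,2]>58)&(P[...,2]<70)&(d>0)&(np.hypot(P[...,0]-661,P[...,1]+78)<35)];print(len(T),cv2.minEnclosingCircle(T[:,:2].astype(np.float32)),T[:,2].mean())
E
```

```text
[659.57672064 -79.68688597 151.59767375] 71.56215029449474 [[-0.002  0.001  1.   ]
 [-0.     1.    -0.001]
 [-1.    -0.    -0.002]]
928 ((660.0487060546875, -76.86734008789062), 25.06890296936035) 63.186731905251214
```

View pics/w4.png

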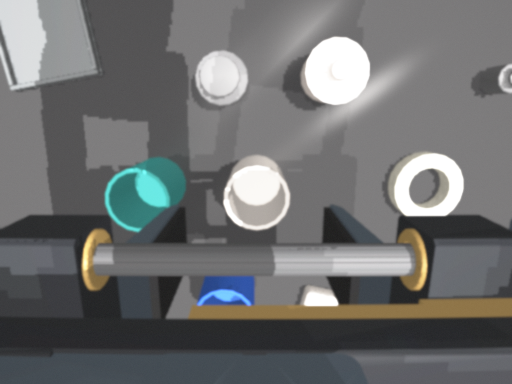

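arm_command:
  slide:
    - [3, 0.2, 0]
    - [7, 0.2, 0]
    - [10.5, 0.2, 0]
    - [12.5, 0.2, 0]
    - [13, 0.2, 0]
    - [13, 0.2, 0]
    - [13, 0.2, 0]
    - [13, 0.2, 0]
    - [13, 0.2, 0]
    - [13, 0.2, 0]
    - [13, 0.2, 0]
    - [13, 0.2, 0]
  turn:
    - [0, 0, 0]
    - [0, 0, 0]
    - [0, 0, 0]
    - [0, 0, 0]
    - [0, 0, 0]
    - [0, 0, 0]
    - [0, 0, 0]
    - [0, 0, 0]
    - [0, 0, 0]
    - [0, 0, 0]
    - [0, 0, 0]
    - [0, 0, 0]
  grip: [55, 55, 55, 55, 55, 255, 255, 255, 255, 255, 255, 255]
  newtons: 20

```text
time_s: 14.35
ee_pos: [662.5, -76.9, 24.3]
ee_rot: [-11.7, 89.8, -11.7]
force: [-0.1, -1.0, 7.0]
gripper_width: 49.4
```

arm_command:
  slide:
    - [-2, 0, 0]
    - [-5, 0, 0]
    - [-9, 0, 0]
    - [-12, 0, 0]
    - [-13, -1.5, -1.1]
    - [-13, -4, -2.9]
    - [-13, -7, -5]
    - [-13, -10, -7.2]
    - [-13, -13, -9.4]
    - [-13, -15.8, -11.4]
    - [-13, -17.5, -12.6]
    - [-13, -17.9, -12.9]
    - [-13, -17.9, -12.9]
    - [-9.5, -17.9, -12.9]
    - [-5.5, -17.9, -12.9]
    - [-2.5, -17.9, -12.9]
    - [-1, -17.9, -12.9]
    - [-0.5, -17.9, -12.9]
    - [-0.5, -17.9, -12.9]
    - [-0.5, -17.9, -12.9]
  turn:
    - [0, 0, 0]
    - [0, 0, 0]
    - [0, 0, 0]
    - [0, 0, 0]
    - [0, 0, 0]
    - [0, 0, 0]
    - [0, 0, 0]
    - [0, 0, 0]
    - [0, 0, 0]
    - [0, 0, 0]
    - [0, 0, 0]
    - [0, 0, 0]
    - [0, 0, 0]
    - [0, 0, 0]
    - [0, 0, 0]
    - [0, 0, 0]
    - [0, 0, 0]
    - [0, 0, 0]
    - [0, 0, 0]
    - [0, 0, 0]
  grip: [255, 255, 255, 255, 255, 255, 255, 255, 255, 255, 255, 255, 255, 255, 255, 255, 255, 255, 255, 255]

```text
time_s: 16.02
ee_pos: [532.9, -254.2, 26.7]
ee_rot: [64.2, 90.0, 64.3]
force: [0.9, -0.1, 0.7]
gripper_width: 49.3
```

arm_command:
  slide:
    - [0.1, 0, 0]
    - [0.1, 0, 0]
    - [0.1, 0, 0]
    - [0.1, 0, 0]
    - [0.1, 0, 0]
    - [0.1, 0, 0]
    - [0.1, 0, 0]
    - [0.1, 0, 0]
    - [-3, 0, 0]
    - [-7, 0, 0]
    - [-11, 0, 0]
    - [-13, 0, 0]
    - [-13, 0, 0]
  turn:
    - [0, 0, 0]
    - [0, 0, 0]
    - [0, 0, 0]
    - [0, 0, 0]
    - [0, 0, 0]
    - [0, 0, 0]
    - [0, 0, 0]
    - [0, 0, 0]
    - [0, 0, 0]
    - [0, 0, 0]
    - [0, 0, 0]
    - [0, 0, 0]
    - [0, 0, 0]
  grip: [255, 255, 0, 0, 0, 0, 0, 0, 0, 0, 0, 0, 0]

```text
time_s: 17.1
ee_pos: [535.0, -257.0, 162.8]
ee_rot: [-26.5, 89.3, -26.5]
force: [-0.4, 0.3, -0.2]
gripper_width: 91.2
```

```bash
python3 - <<'E'
from h import *
s=env.state();print(s['ee_pos'],s['gripper_width'],Rt(s).round(3));p,d=env.grab_frame('wrist');P=cloud('wrist',d,s);cv2.imwrite('pics/w5.png',p[...,::-1])
T=P[(P[...,2]>60)&(P[...,2]<75)&(d>0)&(np.hypot(P[...,0]-532,P[...,1]+256)<35)];print(len(T),cv2.minEnclosingCircle(T[:,:2].astype(np.float32)),T[:,2].mean())
E
```

```text
[ 535.02803986 -257.00046797  162.79928055] 91.1887680819089 [[ 0.01  -0.     1.   ]
 [-0.005  1.     0.   ]
 [-1.    -0.005  0.01 ]]
951 ((530.0219116210938, -253.9990234375), 24.916536331176758) 66.83938286326791
```

View pics/w5.png

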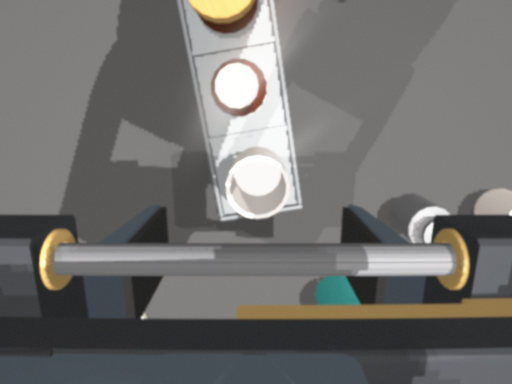

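arm_command:
  slide:
    - [0, 2, 0.6]
    - [0, 5, 1.4]
    - [0, 8.5, 2.3]
    - [0, 12, 3.3]
    - [0, 14.3, 3.9]
    - [0, 15.1, 4.1]
    - [0, 15.1, 4.1]
    - [0, 15.1, 4.1]
    - [0, 15.1, 4.1]
  turn:
    - [0, 0, 0]
    - [0, 0, 0]
    - [0, 0, 0]
    - [0, 0, 0]
    - [0, 0, 0]
    - [0, 0, 0]
    - [0, 0, 0]
    - [0, 0, 0]
    - [0, 0, 0]
  grip: [85, 85, 85, 85, 85, 85, 85, 85, 85]

```text
time_s: 17.9
ee_pos: [572.5, -105.6, 156.2]
ee_rot: [-168.2, 89.9, -168.2]
force: [-0.1, -0.8, -0.2]
gripper_width: 60.8
```

```bash
python3 - <<'E'
from h import *
s=env.state();print(s['ee_pos'],s['gripper_width'],Rt(s).round(3));p,d=env.grab_frame('wrist');P=cloud('wrist',d,s)
T=P[(P[...,2]>57)&(P[...,2]<70)&(d>0)&(np.hypot(P[...,0]-572,P[...,1]+104)<30)];print(len(T),cv2.minEnclosingCircle(T[:,:2].astype(np.float32)),T[:,2].mean())
T=P[(P[...,2]>46)&(P[...,2]<54)&(d>0)&(np.hypot(P[...,0]-568,P[...,1]+19)<35)];print(len(T),cv2.minEnclosingCircle(T[:,:2].astype(np.float32)),T[:,2].mean())
E
```

```text
[ 572.46060442 -105.63287328  156.20405586] 60.81131617516429 [[-0.001  0.001  1.   ]
 [-0.     1.    -0.001]
 [-1.    -0.    -0.001]]
985 ((571.2767333984375, -103.39214324951172), 14.072907447814941) 62.6929403582195
2286 ((566.4925537109375, -18.2357234954834), 23.72654914855957) 49.98741278496673
```

arm_command:
  slide:
    - [3, 0.1, -0.1]
    - [7, 0.1, -0.1]
    - [10.5, 0.1, -0.1]
    - [13, 0.1, -0.1]
    - [13.8, 0.1, -0.1]
    - [13.8, 0.1, -0.1]
    - [13.8, 0.1, -0.1]
    - [13.8, 0.1, -0.1]
    - [13.8, 0.1, -0.1]
    - [13.8, 0.1, -0.1]
    - [13.8, 0.1, -0.1]
    - [13.8, 0.1, -0.1]
  turn:
    - [0, 0, 0]
    - [0, 0, 0]
    - [0, 0, 0]
    - [0, 0, 0]
    - [0, 0, 0]
    - [0, 0, 0]
    - [0, 0, 0]
    - [0, 0, 0]
    - [0, 0, 0]
    - [0, 0, 0]
    - [0, 0, 0]
    - [0, 0, 0]
  grip: [85, 85, 85, 85, 85, 85, 255, 255, 255, 255, 255, 255]
  newtons: 55

```text
time_s: 18.95
ee_pos: [573.4, -103.9, 20.8]
ee_rot: [-18.2, 89.8, -18.2]
force: [-2.1, -1.0, 7.1]
gripper_width: 38.6
```

arm_command:
  slide:
    - [-1, 0, 0]
    - [-3, 0, 0]
    - [-6, 0, 0]
    - [-9.5, 0, 0]
    - [-12, 0, 0]
    - [-13, 1, 0]
    - [-13, 3, -0.3]
    - [-13, 6, -0.6]
    - [-13, 9.5, -1]
    - [-13, 13.3, -1.5]
    - [-13, 17.2, -2]
    - [-13, 21.1, -2.5]
    - [-13, 25, -3]
    - [-13, 29, -3.5]
    - [-13, 33, -4]
    - [-13, 36.5, -4.5]
    - [-13, 39.3, -4.8]
    - [-13, 40.8, -5]
    - [-13, 41.1, -5]
    - [-13, 41.1, -5]
  turn:
    - [0, 0, 0]
    - [0, 0, 0]
    - [0, 0, 0]
    - [0, 0, 0]
    - [0, 0, 0]
    - [0, 0, 0]
    - [0, 0, 0]
    - [0, 0, 0]
    - [0, 0, 0]
    - [0, 0, 0]
    - [0, 0, 0]
    - [0, 0, 0]
    - [0, 0, 0]
    - [0, 0, 0]
    - [0, 0, 0]
    - [0, 0, 0]
    - [0, 0, 0]
    - [0, 0, 0]
    - [0, 0, 0]
    - [0, 0, 0]
  grip: [255, 255, 255, 255, 255, 255, 255, 255, 255, 255, 255, 255, 255, 255, 255, 255, 255, 255, 255, 255]

```text
time_s: 20.62
ee_pos: [520.9, 307.9, 147.9]
ee_rot: [-141.9, 89.9, -141.8]
force: [0.8, -0.4, -4.5]
gripper_width: 38.7
```

```bash
python3 - <<'E'
from h import *
s=env.state();print(s['ee_pos'],s['gripper_width'],s['force'],Rt(s).round(3));p,d=env.grab_frame('wrist');P=cloud('wrist',d,s);cv2.imwrite('pics/w6.png',p[...,::-1])
m=(abs(P[...,0]-485)<110)&(abs(P[...,1]-299)<70)&(d>0)&(P[...,2]>8)&(P[...,2]<16)
q=P[m];print(len(q),cv2.minAreaRect(q[:,:2].astype(np.float32)))
E
```

```text
[520.93689155 307.94155839 147.88113666] 38.73117304273775 [ 0.75129119 -0.43704168 -4.47348975] [[-0.002 -0.002  1.   ]
 [-0.002  1.     0.002]
 [-1.    -0.002 -0.002]]
2517 ((483.4320068359375, 300.4478759765625), (155.21881103515625, 80.27217102050781), 10.534806251525879)
```

View pics/w6.png

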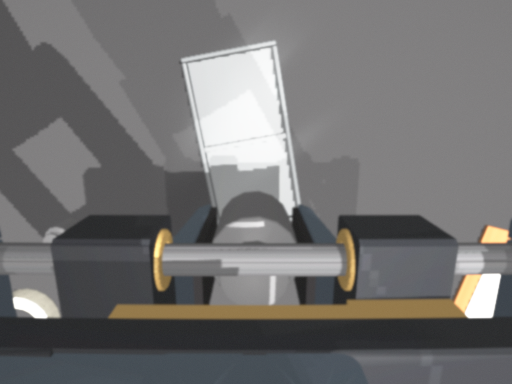

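arm_command:
  slide:
    - [2, 0, 0]
    - [5, 0, 0]
    - [8.5, 0, 0]
    - [11, 0, 0]
    - [12.1, 0, 0]
    - [12.5, 0, 0]
    - [12.5, 0, 0]
    - [12.6, 0, 0]
    - [12.6, 0, 0]
    - [12.6, 0, 0]
    - [12.6, 0, 0]
    - [12.6, 0, 0]
    - [12.6, 0, 0]
    - [12.6, 0, 0]
    - [10, 0, 0]
    - [6, 0, 0]
    - [2, 0, 0]
    - [0, 0, 0]
    - [0, 0, 0]
    - [0, 0, 0]
  turn:
    - [0, 0, 0]
    - [0, 0, 0]
    - [0, 0, 0]
    - [0, 0, 0]
    - [0, 0, 0]
    - [0, 0, 0]
    - [0, 0, 0]
    - [0, 0, 0]
    - [0, 0, 0]
    - [0, 0, 0]
    - [0, 0, 0]
    - [0, 0, 0]
    - [0, 0, 0]
    - [0, 0, 0]
    - [0, 0, 0]
    - [0, 0, 0]
    - [0, 0, 0]
    - [0, 0, 0]
    - [0, 0, 0]
    - [0, 0, 0]
  grip: [255, 255, 255, 255, 255, 255, 255, 255, 255, 85, 85, 85, 85, 85, 85, 85, 85, 85, 85, 85]

```text
time_s: 22.33
ee_pos: [522.5, 308.0, 150.1]
ee_rot: [31.8, 89.8, 31.8]
force: [-0.1, 0.4, 0.1]
gripper_width: 61.1
```

```bash
python3 - <<'E'
from h import *
s=env.state();print(s['ee_pos'],s['gripper_width'],s['force'],Rt(s).round(3));p,d=env.grab_frame('wrist');P=cloud('wrist',d,s);cv2.imwrite('pics/w7.png',p[...,::-1])
m=(abs(P[...,0]-485)<110)&(abs(P[...,1]-299)<70)&(d>0)&(P[...,2]>8)&(P[...,2]<16)
q=P[m];print(len(q),cv2.minAreaRect(q[:,:2].astype(np.float32)))
T=P[(P[...,2]>61)&(P[...,2]<75)&(d>0)&(np.hypot(P[...,0]-521,P[...,1]-307)<30)];print(len(T),cv2.minEnclosingCircle(T[:,:2].astype(np.float32)),T[:,2].mean())
E
```

```text
[522.52609534 307.96784475 150.11207174] 61.0846913436103 [-0.06708647  0.35576419  0.07818607] [[ 0.003 -0.     1.   ]
 [ 0.002  1.     0.   ]
 [-1.     0.002  0.003]]
3072 ((483.9026184082031, 300.49481201171875), (156.34715270996094, 80.1866226196289), 10.355318069458008)
1067 ((520.7944946289062, 307.408447265625), 14.01349925994873) 66.68126068922037
```

View pics/w7.png

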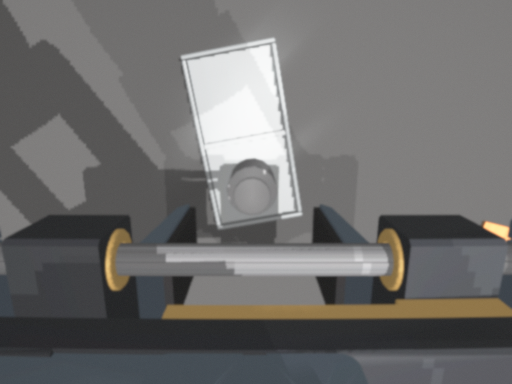

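arm_command:
  slide:
    - [0, -1.5, 0.2]
    - [0, -4.5, 0.6]
    - [0, -8.5, 1.2]
    - [0, -12.5, 1.7]
    - [0, -16.5, 2.3]
    - [0, -20.5, 2.8]
    - [0, -24.5, 3.4]
    - [0, -28.5, 3.9]
    - [0, -31.3, 4.3]
    - [0, -32.6, 4.5]
    - [0, -32.6, 4.5]
    - [0, -32.6, 4.5]
    - [0, -32.6, 4.5]
  turn:
    - [0, 0, 0]
    - [0, 0, 0]
    - [0, 0, 0]
    - [0, 0, 0]
    - [0, 0, 0]
    - [0, 0, 0]
    - [0, 0, 0]
    - [0, 0, 0]
    - [0, 0, 0]
    - [0, 0, 0]
    - [0, 0, 0]
    - [0, 0, 0]
    - [0, 0, 0]
  grip: [60, 60, 60, 60, 60, 60, 60, 60, 60, 60, 60, 60, 60]

```text
time_s: 23.47
ee_pos: [566.4, -17.4, 148.1]
ee_rot: [155.1, 89.9, 155.1]
force: [-0.2, -0.4, 0.5]
gripper_width: 69.6
```

```bash
python3 - <<'E'
from h import *
s=env.state();print(s['ee_pos'],s['gripper_width'],Rt(s).round(3));p,d=env.grab_frame('wrist');P=cloud('wrist',d,s)
T=P[(P[...,2]>46)&(P[...,2]<54)&(d>0)&(np.hypot(P[...,0]-567,P[...,1]+19)<35)];print(len(T),cv2.minEnclosingCircle(T[:,:2].astype(np.float32)),T[:,2].mean())
E
```

```text
[566.41120225 -17.43511597 148.12325065] 69.56393613836936 [[-0.002 -0.001  1.   ]
 [ 0.001  1.     0.001]
 [-1.     0.001 -0.002]]
2360 ((566.7996826171875, -17.621265411376953), 23.56616973876953) 50.007743692488354
```

arm_command:
  slide:
    - [3, 0, 0]
    - [7, -0.1, 0]
    - [10.5, -0.1, 0]
    - [12.7, -0.1, 0]
    - [13.2, -0.1, 0]
    - [13.2, -0.1, 0]
    - [13.2, -0.1, 0]
    - [13.2, -0.1, 0]
    - [13.2, -0.1, 0]
    - [13.2, -0.1, 0]
    - [13.2, -0.1, 0]
    - [13.2, -0.1, 0]
    - [13.2, -0.1, 0]
  turn:
    - [0, 0, 0]
    - [0, 0, 0]
    - [0, 0, 0]
    - [0, 0, 0]
    - [0, 0, 0]
    - [0, 0, 0]
    - [0, 0, 0]
    - [0, 0, 0]
    - [0, 0, 0]
    - [0, 0, 0]
    - [0, 0, 0]
    - [0, 0, 0]
    - [0, 0, 0]
  grip: [60, 60, 60, 60, 60, 60, 255, 255, 255, 255, 255, 255, 255]
  newtons: 25

```text
time_s: 24.6
ee_pos: [568.2, -19.3, 18.4]
ee_rot: [6.1, 89.8, 6.0]
force: [0.3, 1.7, 6.1]
gripper_width: 45.4
```

arm_command:
  slide:
    - [-1, 0, 0]
    - [-3, 0, 0]
    - [-6, 0, 0]
    - [-9.5, 0, 0]
    - [-12, 0, 0]
    - [-13, 1, -0.4]
    - [-13, 3.5, -1.4]
    - [-13, 7, -2.7]
    - [-13, 10.5, -4]
    - [-13, 14, -5.4]
    - [-13, 17.5, -6.7]
    - [-13, 21, -8.1]
    - [-13, 24.5, -9.4]
    - [-13, 27.7, -10.7]
    - [-13, 30, -11.5]
    - [-13, 31.2, -12]
    - [-13, 31.2, -12]
    - [-13, 31.2, -12]
  turn:
    - [0, 0, 0]
    - [0, 0, 0]
    - [0, 0, 0]
    - [0, 0, 0]
    - [0, 0, 0]
    - [0, 0, 0]
    - [0, 0, 0]
    - [0, 0, 0]
    - [0, 0, 0]
    - [0, 0, 0]
    - [0, 0, 0]
    - [0, 0, 0]
    - [0, 0, 0]
    - [0, 0, 0]
    - [0, 0, 0]
    - [0, 0, 0]
    - [0, 0, 0]
    - [0, 0, 0]
  grip: [255, 255, 255, 255, 255, 255, 255, 255, 255, 255, 255, 255, 255, 255, 255, 255, 255, 255]

```text
time_s: 26.1
ee_pos: [446.3, 292.2, 146.4]
ee_rot: [-126.2, 89.9, -126.1]
force: [-0.4, -0.7, -0.9]
gripper_width: 45.2
```

arm_command:
  slide:
    - [2, 0, 0]
    - [5, 0, 0]
    - [8.5, 0, 0]
    - [11, 0, 0]
    - [12.1, 0, 0]
    - [12.5, 0, 0]
    - [12.5, 0, 0]
    - [12.6, 0, 0]
    - [12.6, 0, 0]
  turn:
    - [0, 0, 0]
    - [0, 0, 0]
    - [0, 0, 0]
    - [0, 0, 0]
    - [0, 0, 0]
    - [0, 0, 0]
    - [0, 0, 0]
    - [0, 0, 0]
    - [0, 0, 0]
  grip: [255, 255, 255, 255, 255, 255, 255, 255, 255]

```text
time_s: 26.85
ee_pos: [447.7, 291.3, 21.2]
ee_rot: [-47.8, 90.0, -47.8]
force: [-0.0, -1.5, 1.3]
gripper_width: 45.8
```

arm_command:
  slide:
    - [0, 0, 0]
    - [0, 0, 0]
    - [0, 0, 0]
    - [0, 0, 0]
    - [0, 0, 0]
    - [-2, 0, 0]
    - [-5, 0, 0]
    - [-9, 0, 0]
    - [-13, 0, 0]
    - [-17, 0, 0]
    - [-18, 0, 0]
    - [-18, 0, 0]
    - [-18, 0, 0]
    - [-18, 0, 0]
  turn:
    - [0, 0, 0]
    - [0, 0, 0]
    - [0, 0, 0]
    - [0, 0, 0]
    - [0, 0, 0]
    - [0, 0, 0]
    - [0, 0, 0]
    - [0, 0, 0]
    - [0, 0, 0]
    - [0, 0, 0]
    - [0, 0, 0]
    - [0, 0, 0]
    - [0, 0, 0]
    - [0, 0, 0]
  grip: [90, 90, 90, 90, 90, 90, 90, 90, 90, 90, 90, 90, 90, 90]

```text
time_s: 28.02
ee_pos: [445.9, 291.9, 198.9]
ee_rot: [-148.8, 89.8, -148.8]
force: [0.3, -0.5, 0.2]
gripper_width: 58.8
```

```bash
cat > c.py <<'E'
from h import *
np.set_printoptions(precision=1,suppress=True)
O=dict(bottle=(457,-269.3,82,100),jar=(382,-282,58,72),beaker=(532,-256,62,76),wl=(521,307,61,76),cru=(446.5,293.5,50,59),ws=(569.3,131.3,30,40),tape=(664,76.5,15,24))
for n in("scene","side","wrist"):
    s=env.state();p,d=env.grab_frame(n);P=cloud(n,d,s);cv2.imwrite(f'pics/f_{n}.png',p[...,::-1])
    for k,c in O.items():
        T=P[(d>0)&(P[...,2]>c[2])&(P[...,2]<c[3])&(np.hypot(P[...,0]-c[0],P[...,1]-c[1])<38)]
        if len(T)>10:print(n,k,len(T),cv2.minEnclosingCircle(T[:,:2].astype(np.float32)),'z',T[:,2].mean())
E
python3 c.py
```

```text
scene bottle 87 ((457.7795715332031, -269.0312805175781), 15.726223945617676) z 90.10609485844485
scene jar 225 ((381.63201904296875, -282.0604248046875), 29.237924575805664) z 62.983533645301634
scene beaker 99 ((532.6266479492188, -256.83538818359375), 26.887067794799805) z 65.58055658496538
scene wl 78 ((522.9837036132812, 305.50555419921875), 14.330960273742676) z 65.2656544575528
scene cru 158 ((446.564697265625, 288.62774658203125), 24.63875961303711) z 53.02651630519144
scene ws 29 ((570.3515014648438, 129.83563232421875), 8.9544677734375) z 33.86537568834637
scene tape 283 ((665.388671875, 74.65914916992188), 31.106081008911133) z 18.310064796831664
side wl 137 ((520.8363647460938, 307.1764221191406), 13.945707321166992) z 64.75652989427736
side cru 362 ((445.99169921875, 291.6305847167969), 23.332077026367188) z 52.84530344626915
side tape 335 ((661.961181640625, 77.87345123291016), 31.30339813232422) z 17.512051404054585
wrist cru 1739 ((445.9637451171875, 292.06622314453125), 23.41684341430664) z 53.99364254347386
```

View pics/f_scene.png

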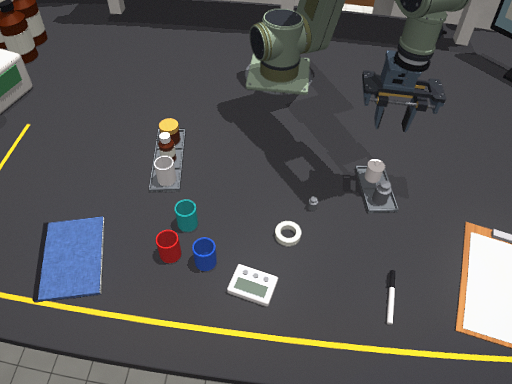

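View pics/f_wrist.png

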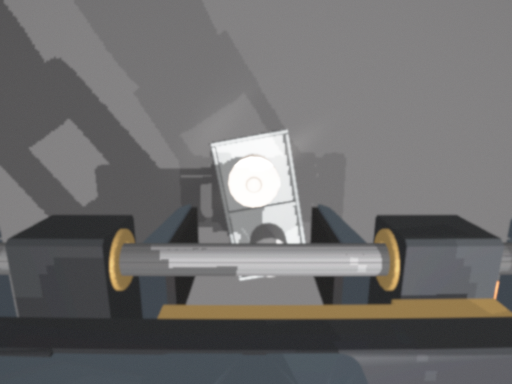

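View pics/f_side.png

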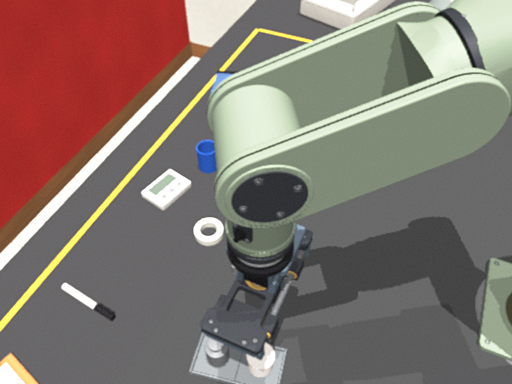

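The final pictures show all five things upright in their compartments: bottle at pixel (166,145), jar (169,128) and beaker (164,170) in the scene view, crucible (375,170) and weight (383,192) in the other tray. The tape and the small weight have not moved.

```bash
python3 -c "
from workcell import env
print(env.job_done(), env.state()['time_s'])"
```

```text
the job is handed in; nothing more can be done
the job is handed in; nothing more can be done
```

I placed all five things and handed the job in at about 28 s of the 128 s allowed; no verdict is reported.
- **Three-compartment tray:** the bottle is in the middle, the jar in the end nearest the robot, and the white beaker in the far end.
- **Two-compartment tray:** the crucible is in the near compartment and the larger weight in the far one.

**Last checks:**
- **Position:** each thing measured within about 5 mm of its compartment centre; the limit is 20 mm. The largest offset was the crucible, about 5 mm in the scene view but only 1.5 to 2 mm in the wrist and side views.
- **Height and tilt:** the tops are at heights that fit standing on the tray floors, and all look upright in the pictures. I did not measure tilt angles.
- **Left alone:** the smaller weight and the tape measured within about 2 mm of where they began.
- **Clearance:** the open gripper is clear, about 200 mm above the bench.
- **Not seen:** at the end the arm hid the three-compartment tray and the small weight from the side camera. Those final positions rest on the scene view, and for the tray also on the wrist views just after each placing.

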